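# Put the garlic away and click the bin shut

## Robot

A 6-joint arm with a two-finger parallel gripper is mounted at the origin on a cart in front of the work surface, level with it; the furniture and walls round the work are solid. World frame = base frame: x ahead of the robot, y to its left, z up, the work surface at z = 0. Lengths are in m, angles in rad, forces in N, time in s.
With the tool pointing down it reaches from about 0.35 to 0.975 m from the base axis. Payload 7.1 kg.
Tool frame: the origin (TCP) lies midway between the tips of the shut fingers; the grasp point (between the pads) lies 19 mm behind it (ctrl.grip_point_offset is the distance from the TCP to the grasp point, in m); z points along the fingers, y is the line along which they close (so a half turn about z gives the same grasp; the last joint's range is limited). The gripper opens to 88 mm and grips with 3 to 60 N. Pads are 20 mm wide; open, the fingers measure 115 mm over their backs; the gripper's body (75 mm by 178 mm) begins 61 mm behind the grasp point.
Start: joints at [1.118, 0.423, 1.63, -0, 1.089, -0.019], TCP at [0.263, 0.567, 0.223] pointing down, gripper open.
Joint ranges: [-3, 3], [-0.9, 2.11], [0.09, 2.58], [-1.31, 4.45], [0.11, 2.69], [-2.54, 2.54]. Speed limits (rad/s): [2.39, 2.39, 3.01, 3.14, 3.14, 3.14].

## Interface

Orientations are given as a rotation vector (axis times angle).
In Python, from rig import ctrl, viewer, ticket gives the robot as it stands. The module is installed in compiled form; this text tells all that it offers.
- The arm moves only by the shell command python3 -m inch 'ROWS' [FORCE]. ROWS is a JSON object of lists of equal length, an entry for each row: "xyz": the shift along the tool's x, y, z in units of 60 cm (1.0 is 60 cm), a list of three; "turn": the turn, a rotation vector about the tool's x, y, z in units of pi rad (1.0 is pi rad), a list of three; "fingers": the closure, from -1 (fully open) to 1 (shut). A call has 1 to 20 rows; each row is the pose to reach, as a shift and turn from the pose commanded when the call began, along the tool's axes at that moment, turning the shorter way round; what a row does not reach only later rows make up. A row lasts 1/10 s, in which the tool goes at most 50 mm and 8.59 degrees, less where a joint would pass 70% of its speed; a pose out of reach is approached as far as the arm can. A call with a number of a shift or a turn outside -1 to 1 is refused whole. A call with a gripper value outside its range is refused whole. The fingers move at their own pace and stop on an object; FORCE is the grip in N (left out, the last holds). Time passes only in rows, so rows that repeat a pose let the fingers close. It gives the time, the measured TCP pose, the force, the opening and the grip force at its end, in the units of the state.
- ctrl.get_obs(): the state, without advancing time (a new reading comes with each control period).
- viewer.camera(name): name is "scene" or "top"; returns a dict with "pixels" (384x512x3 uint8, blue, green, red), "intrinsics" (3x3 intrinsics, pixels), "R" (3x3) and "t" (3): a world point X has camera coordinates R X + t. Camera axes: x right, y down, z forward; pixel columns grow to the right and rows downward; lengths in m; the calibration is good to about 2 mm. A picture is of the moment at which its call begins. There is no depth.
- ticket.hand_in(): hands the job in; it is judged then, once.
The state is a dict: "time_s": time; "joint_positions": joint angles; "qvel": joint speeds; "joint_efforts": joint torques, N m; "tcp_pos": TCP position; "tool_rot": TCP orientation; "wrist_force": force on the tool from outside, world axes, zero at the start; "ft_torque": the same for the moment, N m; "finger_gap": finger opening in m; "grip_force": force on a finger pad.
Only numpy, scipy, OpenCV 4.12 (cv2) and the standard library are available. Lean on these libraries where they do the work, as an engineer would, in place of code of your own. Each camera call takes 0.05 s, during which the arm holds its last target. There are 200 camera calls.

## Task

Put the garlic bulb away inside the slope-fronted vegetable bin, letting go of it in there through the open mouth. Then close the bin's wooden flap and press its free edge down until the spring catch clicks and holds it fully shut. Leave the lemon, the onion and the tea carton on top of the bin where they are.

Things in the scene. Friction and masses are not known exactly. Their poses are not given: they have to be found in the camera images.
- bin: Vegetable bin, fixed on the worktop: grey metal box, 215 deep (its x), 230 wide (y), 150 high, walls 4 mm, hollow. Origin: centre of its underside; z up, -x is the front, roughly facing the robot. The front wall (x = -107 mm) is only 82 mm high; from its top the mouth slopes up rearward to the hinge line. Behind that a fixed wooden deck, top at z = 160 mm, carries the tea carton.
- flap (a joint): Angle (rad) of the wooden flap about the level hinge line, the bin's y: 0 = shut on the mouth; growing swings its free edge up and rearward; 2.14 = stop, still leaning over the mouth (2.27 is upright). Stiff hinge: it stays above 1.85; tugged toward the robot below 1.7 it sinks by itself and rests ajar on the catch at about 0.16. About 10 N near the free edge clicks it past, to its stop at 0.
- catch (a joint): Travel (m) of the bevelled steel spring bolt in the black housing (46 mm wide, projecting 30 mm, top 41 mm above the worktop) at the middle of the bin's front: 0 = sprung out, up to 0.004 as the steel tongue under the flap's edge passes, back to 0 when latched.
- flap_lip (a point): Point on the outer face of the flap, mid-width, 115 mm from the hinge line (20 mm short of the free edge): the place to press. Its axes turn with the flap: z is the outward normal of the flap's outer face, x points along the flap to the hinge, y along the hinge.
- flap_edge (a point): Middle of the flap's rounded free edge, half-way through its thickness; same axes as flap_lip. The flap is 6 mm thick, 232 mm wide, 135 mm long from the hinge line, 0.12 kg. A steel tongue, 32 mm wide, stands 27 mm out from its inner face at mid-width beside this edge; it engages the catch.
- flap_hinge (a point): Middle of the hinge line; same axes as flap_lip.
- bin_mouth (a point): Centre of the bin's open mouth, axes as the bin's. The mouth is 105 mm long and 222 mm wide and rises rearward at 40 degrees from level, from the front wall's top (x = -107, z = 82 mm of the bin) to the hinge line (x = -27, z = 150 mm).
- bin_floor (a point): Centre of the bin's inner floor, 8 mm above the worktop; axes as the bin's.
- garlic: White garlic bulb, about 53 mm across and 53 mm high with a narrowing neck, widest about 20 mm above its underside, 0.03 kg, loose on the worktop to the right of the bin. Origin: centre of its underside; z up.
- lemon: Yellow lemon lying on its side, 71 x 53 x 51 mm, loose, near the garlic (either may be nearer to the robot). Origin: centre of its underside. To be left alone.
- onion: Brown onion, 82 mm across, 94 mm high, loose, on the left. Origin: centre of its underside. To be left alone.
- tea_box: Pale tea carton, 71 x 126 x 76 mm, standing loose on the bin's deck, its front 55 mm behind the hinge line, its top 236 mm above the worktop. Origin: centre of its underside. To be left alone.

How it is judged:
On the way:
1. the garlic lies inside the bin, let go, with the flap still open (x of garlic in the frame of bin_floor between -0.105 and 0.105 m and y of garlic in the frame of bin_floor between -0.112 and 0.112 m and height (world z) of garlic below 0.07 m and contact force between the fingers and garlic below 0.05 N and value of joint flap above 0.2 rad), for 0.2 s.
At the end, for the whole second after the job is handed in: The garlic lies still inside the bin; the flap is latched: within 0.03 rad (4 mm at its free edge) of fully shut, with the spring catch snapped back to within 1.5 mm; nothing is held; lemon, onion and tea carton were left alone (x of garlic in the frame of bin_floor between -0.105 and 0.105 m and y of garlic in the frame of bin_floor between -0.112 and 0.112 m and height (world z) of garlic below 0.07 m and linear speed of garlic below 0.05 m/s and value of joint flap below 0.03 rad and value of joint catch below 0.0015 m); the robot touches nothing.
It fails at once if the lemon is moved more than 50 mm (distance of lemon from where it was at the start of the episode above 0.05 m).
It fails at once if the onion is moved more than 50 mm (distance of onion from where it was at the start of the episode above 0.05 m).
It fails at once if the tea carton is moved more than 40 mm (distance of tea_box from where it was at the start of the episode above 0.04 m).
It also fails if it takes over 56 s, if anything falls off the work surface, if the arm or the gripper's body presses on something with over 40 N, if the wrist force passes 120 N, or if a joint passes its speed limit or range.

## Working session

There is one attempt and no reset: what is moved stays moved. The work goes in short steps, Python scripts to look and compute and a shell command to move; the robot and the scene stay as the last step left them, time stands still between calls to the robot, and variables do not carry over. Pictures are saved under pics/ and viewed, at most 12 in all, crops included, and the job is handed in when it is done.

```bash
mkdir -p pics; cat > look.py <<'E'
import sys,cv2
from rig import viewer
for n in sys.argv[2:]:
    cv2.imwrite(f"pics/{sys.argv[1]}_{n}.png",viewer.camera(n)["pixels"])
E
python3 look.py a scene top; python3 - <<'E'
import cv2,numpy as np
from rig import ctrl
a=[cv2.imread(f"pics/a_{n}.png") for n in("scene","top")]
cv2.imwrite("pics/a.png",cv2.resize(np.vstack(a),None,fx=.78,fy=.78) if 0 else np.hstack([cv2.resize(i,(400,300)) for i in a]))
o=ctrl.get_obs();print(o)
E
```

```text
{'time_s': 0.1, 'joint_positions': array([ 1.11802494e+00,  4.23794363e-01,  1.63061442e+00, -1.00817312e-05,
        1.08860882e+00, -1.89940781e-02]), 'qvel': array([ 0.00056233, -0.00205726,  0.00115411, -0.0002976 ,  0.00018014,
       -0.00068117]), 'joint_efforts': array([-1.43961984e-04, -5.45609021e+01, -2.74323428e+01,  6.44419785e-02,
        1.87910954e-02, -5.89376100e-05]), 'tcp_pos': array([0.26243984, 0.56666559, 0.22196041]), 'tool_rot': array([-6.75969159e-01, -3.06767463e+00,  2.17938036e-03]), 'wrist_force': array([ 0.45107371, -0.3691559 , -0.45718757]), 'ft_torque': array([ 0.01051811,  0.02464893, -0.02329107]), 'grip_force': 0.0, 'finger_gap': 0.08756011043765657}
```

View pics/a_scene.png

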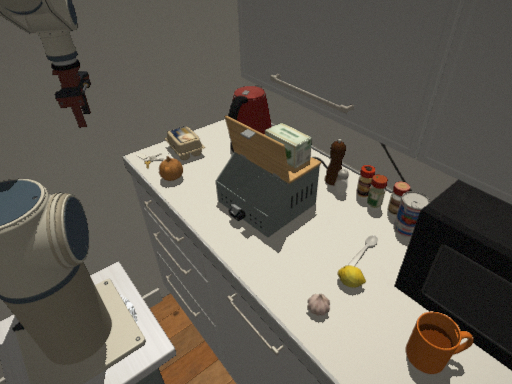

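View pics/a_top.png

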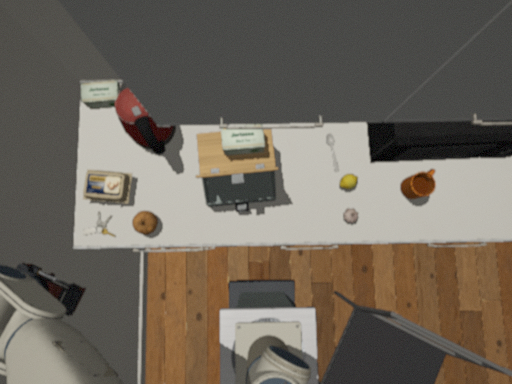

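The scene view shows the garlic at (318,304), the lemon at (351,275), and the bin with its flap leaning open. In the top view the garlic is at (350,215), the lemon at (348,181), and the bin mouth is the dark area around (240,187) with the catch at (242,207).

```bash
cat > geo.py <<'E'
import numpy as np,cv2
from rig import viewer,ctrl
from scipy.spatial.transform import Rotation as Ro
def ray(c,uv):
    d=c["R"].T@np.linalg.solve(c["intrinsics"],[*uv,1]); return -c["R"].T@c["t"],d
def onz(c,uv,z):
    o,d=ray(c,uv); return o+d*(z-o[2])/d[2]
def proj(c,X):
    p=c["intrinsics"]@(c["R"]@np.asarray(X)+c["t"]); return p[:2]/p[2]
def tri(c1,u1,c2,u2):
    A=[];b=[]
    for c,u in((c1,u1),(c2,u2)):
        o,d=ray(c,u);d/=np.linalg.norm(d);P=np.eye(3)-np.outer(d,d);A.append(P);b.append(P@o)
    return np.linalg.lstsq(np.vstack(A),np.hstack(b),rcond=None)[0]
E
python3 - <<'E'
from geo import *
s=viewer.camera("scene");t=viewer.camera("top")
for c in(s,t):print(-c["R"].T@c["t"],c["intrinsics"][0,0])
S,T=s["pixels"],t["pixels"]
print("garlic",onz(t,(350,215),.025),onz(s,(318,304),.025))
print("lemon",onz(t,(348,181),.025),onz(s,(351,275),.025))
for n,p in [("garlic",(350,215)),("lemon",(348,181))]:
    pass
big=cv2.resize(T[120:220,180:380],None,fx=4,fy=4,interpolation=cv2.INTER_CUBIC)
big2=cv2.resize(S[110:240,200:330],None,fx=4.6,fy=4.6,interpolation=cv2.INTER_CUBIC)[:, :]
cv2.imwrite("pics/b_top.png",big);cv2.imwrite("pics/b_scene.png",big2)
E
```

```text
[ 0.05790015 -0.58996237  0.74193521] 357.5487330273541
[0.36502435 0.04741211 1.3245646 ] 384.4446612637201
garlic [ 0.45520012 -0.28686827  0.025     ] [ 0.45462723 -0.28952341  0.025     ]
lemon [ 0.57170868 -0.28631138  0.025     ] [ 0.57754616 -0.28378019  0.025     ]
```

View pics/b_top.png

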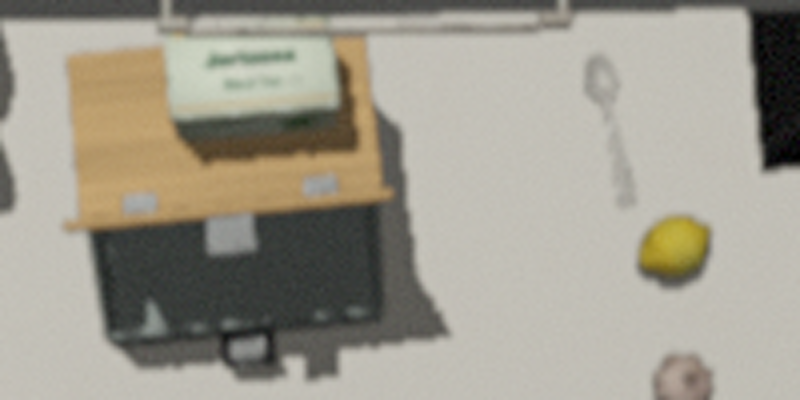

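View pics/b_scene.png

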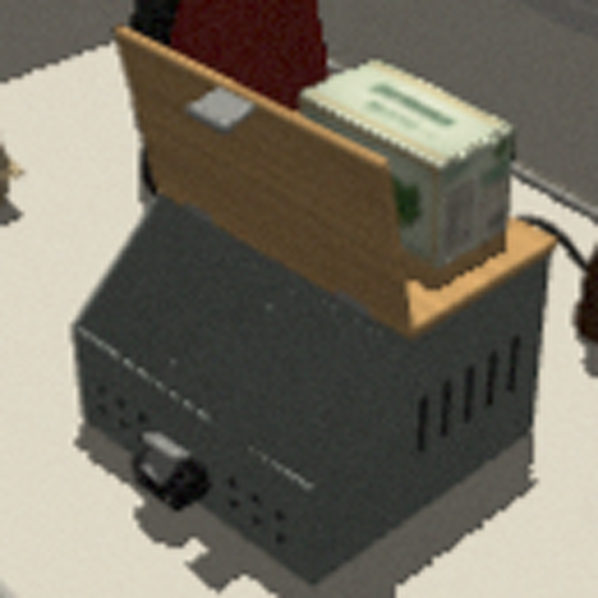

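The top crop shows the front wall's top edge from (207,204) to (275,199.5) in full-image pixels, and the flap's free edge from (197,177) to (278,168). In the scene crop the bin's front bottom corners are at about (268.5,236.5) and (217.8,203.5).

```bash
python3 - <<'E'
from geo import *
s=viewer.camera("scene");t=viewer.camera("top")
L=onz(t,(207,204.3),.082);R=onz(t,(275,199.7),.082);print("front top",L,R,np.linalg.norm(L-R))
a=onz(s,(217.8,203.5),0);b=onz(s,(268.5,236.5),0);print("front bottom",a,b,np.linalg.norm(a-b))
e=onz(t,(197,176.8),.284);f=onz(t,(278,168.2),.284);print("edge",e,f,np.linalg.norm(e-f))
for P,Q in((L,R),(a,b),(e,f)):
  d=P-Q;print("yaw",np.degrees(np.arctan2(-d[0],d[1])), (P+Q)/2)
# colour centroids garlic
for c,u in((t,(350,215)),(s,(318,304))):
  x,y=u;p=c["pixels"][y-16:y+17,x-16:x+17].astype(int)
  m=((p[...,2]-p[...,1])>12) if 1 else 0
  yy,xx=np.nonzero(m);print("g",xx.mean()+x-16,yy.mean()+y-16,len(xx))
E
```

```text
front top [0.49430839 0.19004396 0.082     ] [ 0.5053599  -0.03107159  0.082     ] 0.22139156144255553
front bottom [0.49040789 0.18499856 0.        ] [ 5.21048626e-01 -3.20211571e-02  1.11022302e-16] 0.21917210913250246
edge [0.54965451 0.19419393 0.284     ] [ 0.56968448 -0.02889368  0.284     ] 0.22398500137648164
yaw 2.861303299824968 [0.49983415 0.07948619 0.082     ]
yaw 8.036398397249238 [5.05728259e-01 7.64887028e-02 5.55111512e-17]
yaw 5.130557234607638 [0.55966949 0.08265012 0.284     ]
g 350.58196721311475 215.40983606557376 122
g 318.7547169811321 302.9182389937107 318
```

```bash
cat >> geo.py <<'E'
YAW=np.radians(5.3); BX=np.array([np.cos(YAW),np.sin(YAW),0]);BY=np.array([-np.sin(YAW),np.cos(YAW),0])
B0=np.array([.5045,.078,0])+.107*BX
def orient(tilt,yaw=YAW):   # fingers close along bin y; tilt: fingers point forward by tilt deg from down
    bx=np.array([np.cos(yaw),np.sin(yaw),0]);by=np.array([-np.sin(yaw),np.cos(yaw),0]);a=np.radians(tilt)
    z=bx*np.sin(a)-np.array([0,0,np.cos(a)]);return np.column_stack([np.cross(by,z),by,z])
def binp(x,z,y=0): return B0+x*BX+y*BY+np.array([0,0,z])
def rel(pos,Rt):
    o=ctrl.get_obs();R=Ro.from_rotvec(o["tool_rot"]).as_matrix()
    print("xyz",np.round(R.T@(pos-o["tcp_pos"])/.6,4),"turn",np.round(Ro.from_matrix(R.T@Rt).as_rotvec()/np.pi,4))
E
python3 - <<'E'
from geo import *
rel(np.array([.456,-.289,.16]),orient(0))
E
```

```text
xyz [-0.8921 -1.1589  0.1046] turn [-0.0002 -0.     -0.1675]
```

```bash
python3 -m inch '{"xyz":[[-0.45,-0.58,0],[-0.45,-0.58,0],[-0.45,-0.58,0],[-0.45,-0.58,0],[-0.45,-0.58,0],[-0.45,-0.58,0],[-0.45,-0.58,0],[-0.45,-0.58,0],[-0.45,-0.58,0],[-0.45,-0.58,0]],"turn":[[0,0,-0.1675],[0,0,-0.1675],[0,0,-0.1675],[0,0,-0.1675],[0,0,-0.1675],[0,0,-0.1675],[0,0,-0.1675],[0,0,-0.1675],[0,0,-0.1675],[0,0,-0.1675]],"fingers":[-1,-1,-1,-1,-1,-1,-1,-1,-1,-1]}'
python3 - <<'E'
from geo import *
rel(np.array([.456,-.289,.12]),orient(0))
E
```

```text
time_s: 1.3
tcp_pos: [0.3619, 0.1343, 0.2228]
tool_rot: [-0.136, 3.138, -0.001]
wrist_force: [-0.1, -0.1, 0.2]
finger_gap: 0.0876
grip_force: 0.0
xyz [-0.095  -0.7163  0.172 ] turn [-0.0002  0.0001 -0.0018]
```

```bash
python3 -m inch '{"xyz":[[-0.095,-0.716,0.17],[-0.095,-0.716,0.17],[-0.095,-0.716,0.17],[-0.095,-0.716,0.17],[-0.095,-0.716,0.17],[-0.095,-0.716,0.17],[-0.095,-0.716,0.17],[-0.095,-0.716,0.17],[-0.095,-0.716,0.17],[-0.095,-0.716,0.17],[-0.095,-0.716,0.17],[-0.095,-0.716,0.17]],"turn":[[0,0,0],[0,0,0],[0,0,0],[0,0,0],[0,0,0],[0,0,0],[0,0,0],[0,0,0],[0,0,0],[0,0,0],[0,0,0],[0,0,0]],"fingers":[-1,-1,-1,-1,-1,-1,-1,-1,-1,-1,-1,-1]}'
python3 - <<'E'
from geo import *
rel(np.array([.456,-.289,.006]),orient(0))
s=viewer.camera("scene")
cv2.imwrite("pics/c.png",cv2.resize(s["pixels"][200:384,230:430],None,fx=3,fy=3))
E
```

```text
time_s: 2.5
tcp_pos: [0.4576, -0.2832, 0.1206]
tool_rot: [0.146, -3.137, -0.001]
wrist_force: [-0.6, 0.9, 0.5]
finger_gap: 0.0882
grip_force: 0.0
xyz [ 0.0034 -0.0096  0.191 ] turn [ 0.0003 -0.0002  0.0003]
```

View pics/c.png

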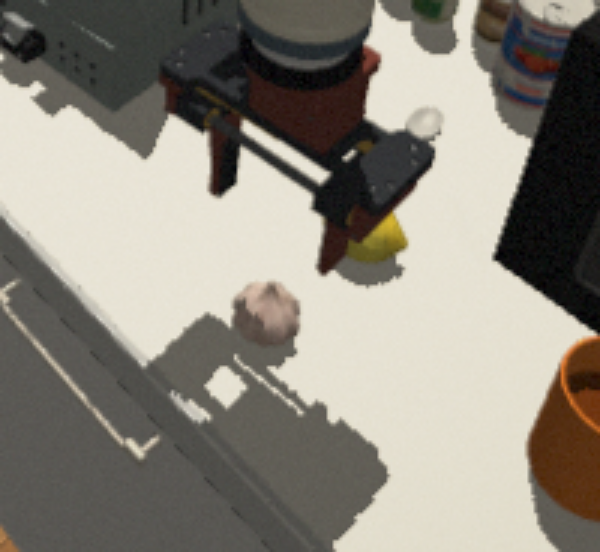

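The view shows the open gripper above the garlic, its fingertips at crop (222,190) and (328,270), with the garlic at (266,312) and the lemon clear behind. I'll go down and grip.

```bash
python3 -m inch '{"xyz":[[0.003,-0.01,0.06],[0.003,-0.01,0.12],[0.003,-0.01,0.16],[0.003,-0.01,0.188],[0.003,-0.01,0.188],[0.003,-0.01,0.188],[0.003,-0.01,0.188],[0.003,-0.01,0.188],[0.003,-0.01,0.188],[0.003,-0.01,0.188],[0.003,-0.01,0.188],[0.003,-0.01,0.188]],"turn":[[0,0,0],[0,0,0],[0,0,0],[0,0,0],[0,0,0],[0,0,0],[0,0,0],[0,0,0],[0,0,0],[0,0,0],[0,0,0],[0,0,0]],"fingers":[-1,-1,-1,-1,-1,1,1,1,1,1,1,1]}' 12
```

```text
time_s: 3.75
tcp_pos: [0.4568, -0.291, 0.0084]
tool_rot: [-0.145, 3.138, -0.0]
wrist_force: [-1.1, 0.6, 6.0]
finger_gap: 0.0506
grip_force: 12.0
```

```bash
python3 -m inch '{"xyz":[[0,0,-0.08],[0,0,-0.16],[0,0,-0.24],[0,0,-0.32],[0,0,-0.36],[0,0,-0.36]],"turn":[[0,0,0],[0,0,0],[0,0,0],[0,0,0],[0,0,0],[0,0,0]],"fingers":[1,1,1,1,1,1]}'
python3 - <<'E'
from geo import *
R=orient(40);print(B0)
g=binp(-.067,.116)-R[:,2]*.12
rel(g+R[:,2]*.019,R)
E
```

```text
time_s: 4.35
tcp_pos: [0.4584, -0.2921, 0.2279]
tool_rot: [-0.145, 3.132, -0.007]
wrist_force: [0.8, 0.9, -1.4]
finger_gap: 0.0508
grip_force: 12.0
[0.61104254 0.08788365 0.        ]
xyz [-0.0915  0.6075  0.0552] turn [-0.0015 -0.2203  0.0005]
```

```bash
python3 -m inch '{"xyz":[[-0.09,0.607,0.055],[-0.09,0.607,0.055],[-0.09,0.607,0.055],[-0.09,0.607,0.055],[-0.09,0.607,0.055],[-0.09,0.607,0.055],[-0.09,0.607,0.055],[-0.09,0.607,0.055],[-0.09,0.607,0.055],[-0.09,0.607,0.055],[-0.09,0.607,0.055],[-0.09,0.607,0.055]],"turn":[[0,-0.22,0],[0,-0.22,0],[0,-0.22,0],[0,-0.22,0],[0,-0.22,0],[0,-0.22,0],[0,-0.22,0],[0,-0.22,0],[0,-0.22,0],[0,-0.22,0],[0,-0.22,0],[0,-0.22,0]],"fingers":[1,1,1,1,1,1,1,1,1,1,1,1]}'
python3 - <<'E'
from geo import *
R=orient(40)
rel(binp(-.052,.098)+R[:,2]*.019,R)
s=viewer.camera("scene")
cv2.imwrite("pics/d.png",cv2.resize(s["pixels"][60:260,150:350],None,fx=3,fy=3))
E
```

```text
time_s: 5.55
tcp_pos: [0.4784, 0.0525, 0.2157]
tool_rot: [-0.134, 2.478, 0.098]
wrist_force: [0.3, -0.6, 0.4]
finger_gap: 0.0504
grip_force: 12.0
xyz [0.0095 0.0253 0.2733] turn [ 0.0151 -0.0119 -0.0005]
```

View pics/d.png

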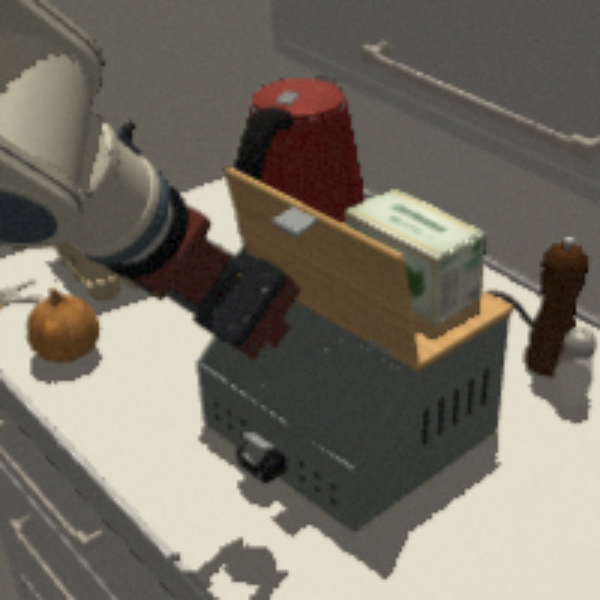

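The gripper holds the garlic in front of the mouth at crop (265,345), clear of the flap and walls. I'll recheck the offset now the arm has settled.

```bash
python3 -m inch '{"xyz":[[0,0,0],[0,0,0]],"turn":[[0,0,0],[0,0,0]],"fingers":[1,1]}'; python3 - <<'E'
from geo import *
R=orient(40)
rel(binp(-.052,.098)+R[:,2]*.019,R)
E
```

```text
time_s: 5.8
tcp_pos: [0.4783, 0.0533, 0.2157]
tool_rot: [-0.136, 2.478, 0.099]
wrist_force: [-0.3, 0.1, 0.1]
finger_gap: 0.051
grip_force: 12.0
xyz [0.0095 0.0237 0.2734] turn [ 0.0154 -0.0119 -0.0001]
```

```bash
python3 -m inch '{"xyz":[[0.009,0.024,0.03],[0.009,0.024,0.08],[0.009,0.024,0.14],[0.009,0.024,0.2],[0.009,0.024,0.25],[0.009,0.024,0.273],[0.009,0.024,0.273],[0.009,0.024,0.273],[0.009,0.024,0.273],[0.009,0.024,0.273],[0.009,0.024,0.273],[0.009,0.024,0.273],[0.009,0.024,0.273]],"turn":[[0.015,-0.012,0],[0.015,-0.012,0],[0.015,-0.012,0],[0.015,-0.012,0],[0.015,-0.012,0],[0.015,-0.012,0],[0.015,-0.012,0],[0.015,-0.012,0],[0.015,-0.012,0],[0.015,-0.012,0],[0.015,-0.012,0],[0.015,-0.012,0],[0.015,-0.012,0]],"fingers":[1,1,1,1,1,1,1,0.2,-0.2,-0.5,-0.5,-0.5,-0.5]}'
python3 look.py e top
python3 -m inch '{"xyz":[[0,0,-0.06],[0,0,-0.12],[0,0,-0.2],[0,0,-0.28],[0,0,-0.34],[0,0,-0.34]],"turn":[[0,0,0],[0,0,0],[0,0,0],[0,0,0],[0,0,0],[0,0,0]],"fingers":[-0.5,-0.5,-0.5,-0.5,-0.5,-0.5]}'
python3 look.py f top scene; python3 - <<'E'
import cv2,numpy as np
t=cv2.imread("pics/f_top.png");s=cv2.imread("pics/f_scene.png")
cv2.imwrite("pics/f.png",np.hstack([cv2.resize(t[130:230,190:290],(400,400)),cv2.resize(s[70:250,180:360],(400,400))]))
E
```

```text
time_s: 7.1
tcp_pos: [0.5778, 0.06, 0.1601]
tool_rot: [-0.141, 2.552, 0.12]
wrist_force: [-92.8, 5.4, 47.6]
finger_gap: 0.0641
grip_force: 42.0
time_s: 7.75
tcp_pos: [0.4821, 0.0339, 0.3417]
tool_rot: [-0.136, 2.51, 0.097]
wrist_force: [-0.4, 0.5, 0.3]
finger_gap: 0.066
grip_force: 0.0
```

View pics/f.png

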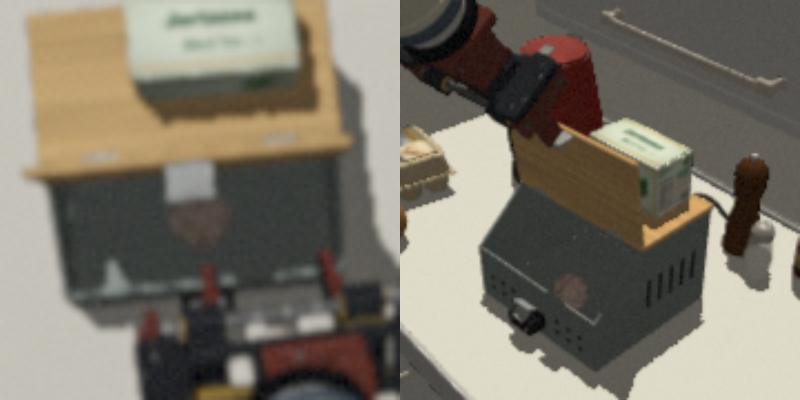

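The garlic now shows inside the bin in shadow: top about (239,185), scene about (256.5,200). The flap is still open and the tea carton looks unmoved. The wrist force peaked near 93 N, so I'll check where everything is.

```bash
python3 - <<'E'
from geo import *
s=viewer.camera("scene");t=viewer.camera("top")
g=tri(t,(239,185),s,(256.5,200.5));print("garlic bin frame",[(g-B0)@BX,(g-B0)@BY,g[2]])
o=ctrl.get_obs();R=Ro.from_rotvec(o["tool_rot"]).as_matrix();print(o["tcp_pos"],R.round(3),o["joint_positions"])
a=cv2.imread("pics/a_top.png");cv2.imwrite("pics/g.png",np.vstack([cv2.resize(i[120:220,190:290],(500,500))for i in(a,)]) )
cv2.imwrite("pics/g.png",np.hstack([cv2.resize(i[100:220,190:290],(400,480)) for i in (cv2.imread("pics/e_top.png"),t["pixels"])]))
print(np.abs(cv2.imread("pics/a_top.png").astype(int)-t["pixels"])[128:158,220:266].mean(), np.abs(cv2.imread("pics/a_top.png").astype(int)-t["pixels"])[160:182,198:276].mean())
E
```

```text
garlic bin frame [np.float64(-0.04501326450383566), np.float64(0.0011776836224009714), np.float64(0.03508213577315705)]
[0.48171059 0.03450106 0.33495787] [[-0.811 -0.12   0.572]
 [-0.075  0.992  0.102]
 [-0.58   0.04  -0.814]] [-0.0297474  -0.17708836  2.1954214   0.23972875  0.52599581 -1.87901092]
2.241304347826087 14.921134421134422
```

View pics/g.png

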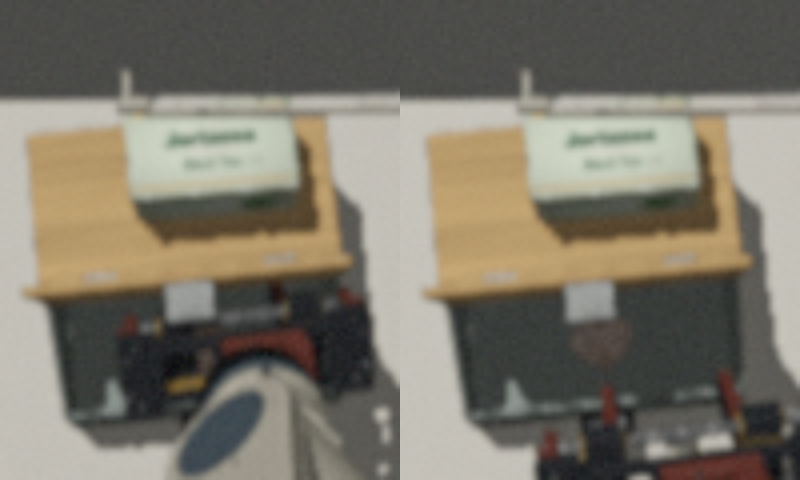

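The garlic rests inside the bin (bin frame x -45, y 1, z ≈ 35 mm), and the flap and carton are in place. Next I'll shut the fingers, straighten the tool above, and hook the flap from behind.

```bash
python3 - <<'E'
from geo import *
rel(binp(-.12,.37),orient(0))
E
```

```text
xyz [-0.0524  0.0703 -0.0309] turn [0.0151 0.1967 0.0047]
```

```bash
python3 -m inch '{"xyz":[[-0.052,0.07,-0.031],[-0.052,0.07,-0.031],[-0.052,0.07,-0.031],[-0.052,0.07,-0.031],[-0.052,0.07,-0.031],[-0.052,0.07,-0.031],[-0.052,0.07,-0.031],[-0.052,0.07,-0.031],[-0.052,0.07,-0.031],[-0.052,0.07,-0.031]],"turn":[[0.015,0.197,0.005],[0.015,0.197,0.005],[0.015,0.197,0.005],[0.015,0.197,0.005],[0.015,0.197,0.005],[0.015,0.197,0.005],[0.015,0.197,0.005],[0.015,0.197,0.005],[0.015,0.197,0.005],[0.015,0.197,0.005]],"fingers":[1,1,1,1,1,1,1,1,1,1]}'
python3 - <<'E'
from geo import *
rel(binp(-.012,.36),orient(0));print(ctrl.get_obs()["joint_positions"])
E
```

```text
time_s: 8.95
tcp_pos: [0.4908, 0.0765, 0.3713]
tool_rot: [-0.144, 3.137, 0.001]
wrist_force: [-0.4, 0.6, -0.2]
finger_gap: 0.0004
grip_force: 0.0
xyz [-0.1813  0.0005  0.0191] turn [ 0.0002  0.0005 -0.0002]
[ 1.30331380e-01  7.89185356e-02  1.73691682e+00  5.12056577e-04
  1.32402723e+00 -1.53236147e+00]
```

```bash
python3 -m inch '{"xyz":[[-0.06,0,0.015],[-0.12,0,0.015],[-0.181,0,0.015],[-0.181,0,0.015],[-0.181,0,0.06],[-0.181,0,0.11],[-0.181,0,0.16],[-0.181,0,0.19],[-0.181,0,0.19],[-0.181,0,0.19]],"turn":[[0,0,0],[0,0,0],[0,0,0],[0,0,0],[0,0,0],[0,0,0],[0,0,0],[0,0,0],[0,0,0],[0,0,0]],"fingers":[1,1,1,1,1,1,1,1,1,1]}'
python3 - <<'E'
from geo import *
rel(binp(-.096,.229),orient(0))
s=viewer.camera("scene");cv2.imwrite("pics/h.png",cv2.resize(s["pixels"][60:240,170:350],(540,540)))
E
```

```text
time_s: 9.95
tcp_pos: [0.5991, 0.0865, 0.258]
tool_rot: [-0.144, 3.137, 0.001]
wrist_force: [1.0, -0.3, 1.2]
finger_gap: 0.0006
grip_force: 0.0
xyz [0.14   0.0003 0.0481] turn [ 0.0002  0.0004 -0.0002]
```

View pics/h.png

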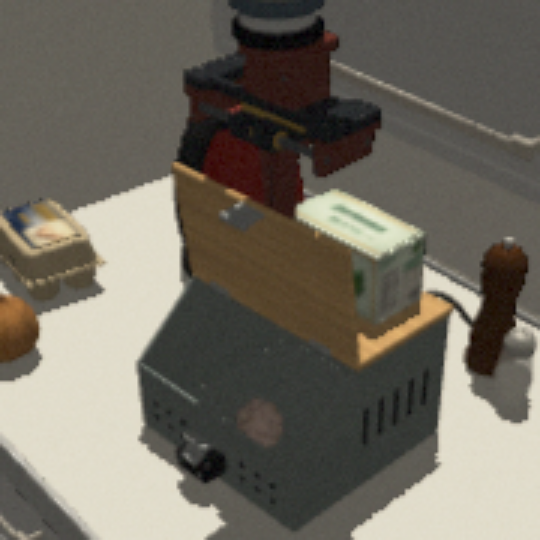

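The shut fingers sit behind the flap at crop (275,185), between it and the carton, with the garlic inside the bin at (260,420). Now I'll pull forward gently.

```bash
python3 -m inch '{"xyz":[[0.014,0,0.004],[0.028,0,0.009],[0.042,0,0.014],[0.056,0,0.019],[0.07,0,0.024],[0.084,0,0.029],[0.098,0,0.033],[0.112,0,0.038],[0.126,0,0.043],[0.14,0,0.048],[0.14,0,0.048]],"turn":[[0,0,0],[0,0,0],[0,0,0],[0,0,0],[0,0,0],[0,0,0],[0,0,0],[0,0,0],[0,0,0],[0,0,0],[0,0,0]],"fingers":[1,1,1,1,1,1,1,1,1,1,1]}'
python3 -m inch '{"xyz":[[0,0,0],[0,0,0],[0,0,0],[0,0,0],[0,0,0],[0,0,0],[0,0,0],[0,0,0]],"turn":[[0,0,0],[0,0,0],[0,0,0],[0,0,0],[0,0,0],[0,0,0],[0,0,0],[0,0,0]],"fingers":[1,1,1,1,1,1,1,1]}'
python3 - <<'E'
from geo import *
e=.16-np.radians(40);n=np.array([np.sin(e),np.cos(e)]) # outward normal at ajar, (x,z) 
p=np.array([-.027,.15])+.115*np.array([-np.cos(e),np.sin(e)]);print(p)
rel(binp(p[0],p[1]+.03),orient(0))
s=viewer.camera("scene");cv2.imwrite("pics/i.png",cv2.resize(s["pixels"][60:240,170:350],(540,540)))
E
```

```text
time_s: 11.1
tcp_pos: [0.5143, 0.0788, 0.2277]
tool_rot: [0.144, -3.137, -0.001]
wrist_force: [0.2, -0.1, -0.3]
finger_gap: 0.0007
grip_force: 0.0
time_s: 11.9
tcp_pos: [0.5158, 0.0789, 0.2283]
tool_rot: [-0.144, 3.138, 0.001]
wrist_force: [0.1, -0.6, -0.6]
finger_gap: 0.0002
grip_force: 0.0
[-0.12574679  0.09105875]
xyz [5.030e-02 1.000e-04 1.786e-01] turn [ 0.0002  0.0002 -0.0002]
```

View pics/i.png

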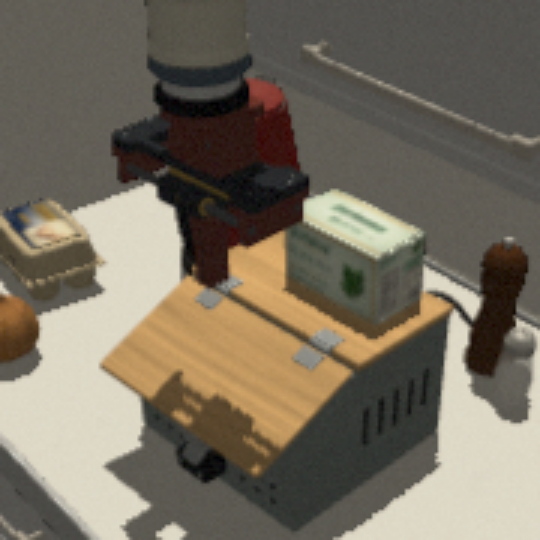

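The flap has sunk and rests ajar, its free edge at crop (185,420), with the fingers clear above it at (210,280). Now I'll move over the lip and press slowly.

```bash
python3 -m inch '{"xyz":[[0.05,0,0.05],[0.05,0,0.11],[0.05,0,0.17],[0.05,0,0.195],[0.05,0,0.203],[0.05,0,0.208],[0.05,0,0.213],[0.05,0,0.218],[0.05,0,0.223],[0.05,0,0.228],[0.05,0,0.233],[0.05,0,0.238]],"turn":[[0,0,0],[0,0,0],[0,0,0],[0,0,0],[0,0,0],[0,0,0],[0,0,0],[0,0,0],[0,0,0],[0,0,0],[0,0,0],[0,0,0]],"fingers":[1,1,1,1,1,1,1,1,1,1,1,1]}'
```

```text
time_s: 13.15
tcp_pos: [0.4867, 0.0763, 0.0861]
tool_rot: [-0.144, 3.136, 0.001]
wrist_force: [-0.8, 0.3, 5.7]
finger_gap: 0.0002
grip_force: 2.1
```

```bash
python3 -m inch '{"xyz":[[0,0,0.003],[0,0,0.006],[0,0,0.009],[0,0,0.012],[0,0,0.012]],"turn":[[0,0,0],[0,0,0],[0,0,0],[0,0,0],[0,0,0]],"fingers":[1,1,1,1,1]}'
```

```text
time_s: 13.65
tcp_pos: [0.4878, 0.0765, 0.0836]
tool_rot: [-0.144, 3.134, 0.001]
wrist_force: [-17.1, -1.9, 68.5]
finger_gap: 0.0008
grip_force: 31.9
```

```bash
python3 -m inch '{"xyz":[[0,0,-0.01],[0,0,-0.03],[0,0,-0.1],[0,0,-0.18],[0,0,-0.26],[0.0,0,-0.3],[0.0,0,-0.3],[0.0,0,-0.3]],"turn":[[0,0,0],[0,0,0],[0,0,0],[0,0,0],[0,0,0],[0,0,0],[0,0,0],[0,0,0]],"fingers":[1,1,1,1,1,1,1,1]}'
python3 - <<'E'
from geo import *
s=viewer.camera("scene");cv2.imwrite("pics/j.png",cv2.resize(s["pixels"][130:250,190:310],(600,600),interpolation=cv2.INTER_CUBIC))
for th in(0,.03,.16):
  e=th-np.radians(40);p=np.array([-.027,.15])+.135*np.array([-np.cos(e),np.sin(e)])
  print(th,[((proj(s,binp(p[0],p[1],y))-[190,130])*5).round(0) for y in(.116,-.116)])
E
```

```text
time_s: 14.45
tcp_pos: [0.4856, 0.0761, 0.2581]
tool_rot: [-0.144, 3.137, 0.001]
wrist_force: [0.4, -0.4, -0.6]
finger_gap: 0.0005
grip_force: 0.0
0 [array([ 97., 298.]), array([360., 483.])]
0.03 [array([ 93., 296.]), array([357., 481.])]
0.16 [array([ 77., 284.]), array([343., 471.])]
```

View pics/j.png

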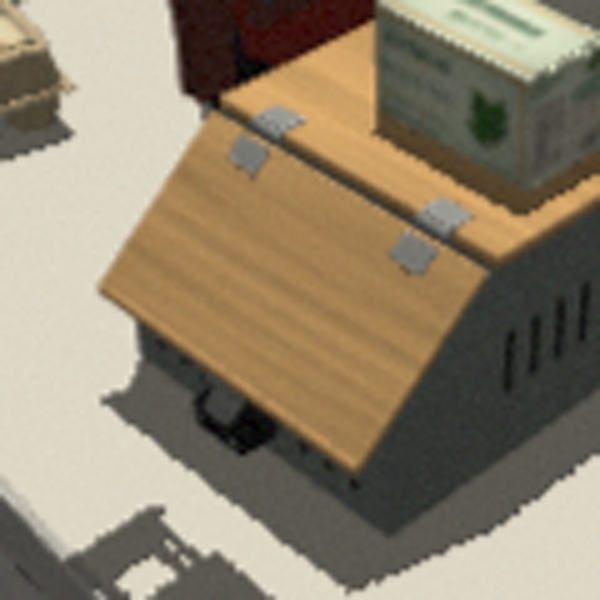

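The flap appears shut, its lower corners at crop (100,292) and (358,470), and it stayed down when released. I'll triangulate the edge quickly with the top view, after moving the arm away.

```bash
python3 -m inch '{"xyz":[[0.06,0,-0.05],[0.12,0,-0.1],[0.15,-0.08,-0.15],[0.15,-0.16,-0.15],[0.15,-0.24,-0.15],[0.15,-0.32,-0.15],[0.15,-0.4,-0.15],[0.15,-0.45,-0.15],[0.15,-0.45,-0.15],[0.15,-0.45,-0.15]],"turn":[[0,0,0],[0,0,0],[0,0,0],[0,0,0],[0,0,0],[0,0,0],[0,0,0],[0,0,0],[0,0,0],[0,0,0]],"fingers":[1,1,1,1,1,1,1,1,1,1]}'
python3 - <<'E'
from geo import *
s=viewer.camera("scene");t=viewer.camera("top")
S=((190+100/5,130+292/5),(190+358/5,130+470/5))
def wood(c):
  h=cv2.cvtColor(c["pixels"],cv2.COLOR_BGR2HSV);m=cv2.inRange(h,(8,70,60),(25,255,255));n,l,st,_=cv2.connectedComponentsWithStats(m)
  return m,l,st
m,l,st=wood(t);k=l[195,240];print("label",k,st[k])
ys,xs=np.nonzero(l==k);q=[]
for f in(lambda x,y:y-x, lambda x,y:y+x):
  i=np.argmax(f(xs,ys));q.append((xs[i]+.0,ys[i]+.0))
print(q,S)
for a,b in zip(q,S):
  g=tri(t,a,s,b);d=g-B0;x,z=d@BX+.027,g[2]-.15
  print(d@BX,d@BY,g[2],"theta",np.radians(40)-np.arctan2(-z,-x),"r",np.hypot(x,z))
cv2.imwrite("pics/k.png",np.hstack([cv2.resize(t["pixels"][130:230,190:290],(400,400)),cv2.resize(s["pixels"][150:250,190:290],(400,400))]))
E
```

```text
time_s: 15.5
tcp_pos: [0.4201, -0.2008, 0.346]
tool_rot: [0.141, -3.136, -0.005]
wrist_force: [0.1, 0.1, -0.6]
finger_gap: 0.0001
grip_force: 0.0
label 10 [ 197  129   80   84 4626]
[(np.float64(207.0), np.float64(210.0)), (np.float64(276.0), np.float64(205.0))] ((210.0, 188.4), (261.6, 224.0))
-0.12494521672078525 0.11699234706375124 0.06446895431981686 theta -0.01970851955047881 r 0.13003393885300546
-0.13091402497351615 -0.11205438037426045 0.07014780300058746 theta 0.04293002009222002 r 0.13105150877357166
```

View pics/k.png

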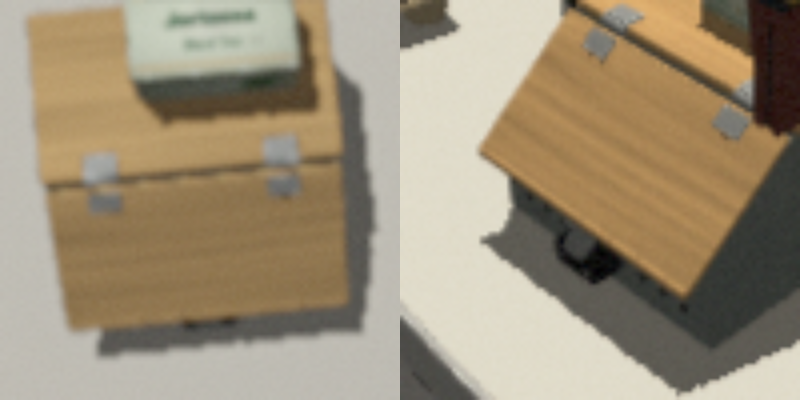

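The edge triangulates to a flap angle of about 0.01 rad on average, so it is shut, not ajar at 0.16. The catch is under the edge, the carton is unmoved and the arm is clear.

```bash
python3 -c "
from rig import ticket
print(ticket.hand_in())"
```

```text
the job is handed in; nothing more can be done
None
```

The garlic is in the bin, the flap measured shut (about 0.01 rad) after a firm press, and the job is handed in with no verdict returned; the wrist force hit about 104 N while I was releasing the garlic, and I don't know what the gripper touched or whether it broke the 40 N body-contact limit.

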